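# Draw the bottom glass strip from its magazine and lay it in the kiln tray

### The job

Two plywood magazines on the bench hold stacks of white glass strips, narrow ones in one and wide ones in the other, each with its bottom strip poking out of the slot at the foot. Pull the bottom strip straight out of the magazine of narrow strips, so that the rest of that stack sinks to its floor and stays inside, and lay the strip flat inside the shallow kiln tray. It is glass: set it down, do not drop it.

Things in the scene. Friction and masses are not known exactly. Their poses are not given: they have to be found in the camera images.
- strip: Bottom strip of the narrow stack: rigid opaque white glass, 120 long (x) x 36 wide (y) x 10 mm thick, 0.11 kg. Origin: centre of its underside. It lies on the magazine floor, its -x end poking 37 to 42 mm out of the slot with 30 mm of free space below its long edges: pinch it there across its width. The strips on its inner part rub lightly (under 4 N to pull).
- next_strip: Strip of the same size lying on the bottom one, 45 mm farther back, wholly inside the magazine. Origin: centre of its underside, x along its length. It and the two above it sink 10 mm to the magazine floor by themselves once the bottom strip is out.
- magazine: Fixed plywood magazine of the narrow strips, 136 (x) x 52 (y) x 76 mm high. Origin: centre of its underside; floor 30 mm above. Strips leave by the slot in its -x face (x = -68 mm), 14 mm high, 40 wide; clear once the strip's centre passes x = -130 mm. Tongue 18 mm wide, level with the floor, out to x = -94 mm. A like one, 76 mm wide, of 60 mm wide strips, stands about 0.17 m beside it: the wrong one.
- tray: Fixed shallow terracotta kiln tray, 172 (x) x 106 (y) x 12 mm high outside, rim 6 mm thick. Origin: centre of its underside; its flat floor is 6 mm above, 160 (x) x 94 mm (y) inside, so the strip fits only lengthwise along x, either way round.
Things that resemble listed ones, but are neither listed nor needed, are in the scene too. Leave any black or blue look-alike of the magazine alone.

How it is judged:
On the way:
1. the bottom narrow strip has been pulled clear out of the slot (x of strip in the frame of magazine below -0.13 m), for 0.1 s.
At the end, for the whole second after the job is handed in: The strip lies at rest and flat on the tray floor (3 mm, 0.08 rad), inside the rim (centre within 24 mm along and 32 mm across of the tray's centre); the next strip lies flat on the magazine floor (3 mm), at most 30 mm towards the slot from the magazine's centre (x of strip in the frame of tray between -0.024 and 0.024 m and y of strip in the frame of tray between -0.032 and 0.032 m and z of strip in the frame of tray between 0.003 and 0.009 m and angle between each of strip, next_strip's own z axis and vertical below 0.08 rad and angle between the x axis of strip and the x axis of tray, either way round below 0.5 rad and linear speed of strip below 0.02 m/s and x of next_strip in the frame of magazine between -0.03 and 0.01 m and z of next_strip in the frame of magazine between 0.027 and 0.033 m); the robot touches nothing.
It fails at once if the strip is let go more than 45 mm above the tray's floor (dropped) (z of strip in the frame of tray above 0.051 m and contact force between the fingers and strip below 0.05 N).
It also fails if it takes over 42 s, if anything falls off the work surface, if the arm or the gripper's body presses on something with over 40 N, if the wrist force passes 120 N, or if a joint passes its speed limit or range.

### The arm

A 7-joint arm with a two-finger parallel gripper is mounted at the origin on the work surface. World frame = base frame: x ahead of the robot, y to its left, z up, the work surface at z = 0. Lengths are in m, angles in rad, forces in N, time in s.
With the tool pointing down it reaches from about 0.425 to 0.875 m from the base axis. Payload 4.7 kg.
Tool frame: the origin (TCP) lies between the finger pads; the fingertips stand 11 mm ahead of it and the grasp point (between the pads) lies 8 mm behind it; z points along the fingers, y is the direction in which the jaws open and shut (so a half turn about z gives the same grasp; the last joint's range is limited). The gripper opens to 85 mm and grips with 20 to 120 N. Pads are 22 mm wide; open, the fingers measure 114 mm over their backs; the gripper's body (76 mm by 85 mm) begins 54 mm behind the grasp point. The pads swing forward as they close: fully open they stand 13 mm farther back than shut.
Start: joints at [1.258, 0.321, -0.07, 1.45, 0.023, 1.371, -0.057], TCP at [0.209, -0.616, 0.242] pointing down, gripper open.
Joint ranges: [-2.86, 2.86], [-0.3, 2.09], [-1.38, 1.24], [0.06, 2.45], [-1.56, 4.7], [0.09, 2.05], [-2.69, 2.69]. Speed limits (rad/s): [2.57, 2.57, 3.14, 3.14, 3.14, 3.14, 3.14].

### API

Orientations are given as a unit quaternion [x, y, z, w].
In Python, from bench import arm gives the robot as it stands.
- The arm moves only by the shell command python3 -m creep 'ROWS' [FORCE]. ROWS is JSON, a list that holds one entry, the list of rows, each a list of 5 numbers: the shift along the tool's x, y, z in cm, then the turn about the tool's z in degrees, then the opening, from -1 (shut) to 1 (fully open), so that 0 is half open. A call has 1 to 20 rows; each row is the pose to reach, as a shift and turn from the pose commanded when the call began, along the tool's axes at that moment; what a row does not reach only later rows make up. A row lasts 1/10 s, in which the tool goes at most 50 mm and 8.59 degrees, less where a joint would pass 70% of its speed; a pose out of reach is approached as far as the arm can. A call with a gripper value outside its range is refused whole. The fingers move at their own pace and stop on an object; FORCE is the grip in N (left out, the last holds). Time passes only in rows, so rows that repeat a pose let the fingers close. It gives the time, the measured TCP pose, the force and the opening at its end, in the units of the state.
- arm.get_obs(): the state, without advancing time (a new reading comes with each control period).
- arm.grab_frame(name): name is "scene" or "top" or "wrist"; returns a dict with "pixels" (420x560x3 uint8, red, green, blue), "range_z" (420x560 float32, m along the optical axis (not along the pixel's ray), 0 where there is no reading), "K" (3x3 intrinsics, pixels), "k1" (the pictures are not rectified: a ray, as slopes to the right and down, at radius r is drawn at 1 + k1 r^2 times it, then the intrinsics apply), "R" (3x3) and "t" (3): a world point X has camera coordinates R X + t; the wrist camera has in their place "hand_eye" (4x4, takes a point from camera to tool coordinates, whose origin is the TCP and whose axes are the flange's). Camera axes: x right, y down, z forward; pixel columns grow to the right and rows downward; lengths in m; the calibration is good to about 2 mm. A picture is of the moment at which its call begins: read the wrist's pose just before it.
- arm.job_done(): hands the job in, once; it reports no verdict.
The state is a dict: "time_s": time; "q": joint angles; "joint_velocities": joint speeds; "tau": joint torques, N m; "tcp_pos": TCP position; "tool_rot": TCP orientation; "ft_force": force on the tool from outside, world axes, zero at the start; "wrist_torque": the same for the moment, N m; "opening": finger opening in m.
Only numpy, scipy, OpenCV 4.12 (cv2) and the standard library are available. Lean on these libraries where they do the work, as an engineer would, in place of code of your own. Each camera call takes 0.05 s, during which the arm holds its last target.

## Working session

There is one attempt and no reset: what is moved stays moved. The work goes in short steps, Python scripts to look and compute and a shell command to move; the robot and the scene stay as the last step left them, time stands still between calls to the robot, and variables do not carry over. Pictures are saved under pics/ and viewed, and the job is handed in when it is done.

```bash
ls; mkdir -p pics; cat > h.py <<'E'
import numpy as np, cv2
from bench import arm
from scipy.spatial.transform import Rotation as Ro
def grab(n,name):
    o=arm.get_obs(); f=arm.grab_frame(n); f['obs_tcp']=np.array(o['tcp_pos']);f['obs_q']=np.array(o['tool_rot'])
    cv2.imwrite(f'pics/{name}.png',f['pixels'][:,:,::-1]); np.savez(f'pics/{name}.npz',**f); return f
def load(name): return dict(np.load(f'pics/{name}.npz'))
def world(f,u,v,z=None):
    """pixel->world; by depth, or plane height z"""
    K=f['K'];k1=float(f['k1']);d=np.array([(u-K[0,2])/K[0,0],(v-K[1,2])/K[1,1]])
    s=d.copy()
    for _ in range(30): s=d/(1+k1*(s@s))
    ray=np.array([s[0],s[1],1.])
    if 'R' in f: R=f['R'].T; c=-R@f['t']
    else:
        H=f['hand_eye'];W=Ro.from_quat(f['obs_q']).as_matrix(); R=W@H[:3,:3]; c=W@H[:3,3]+f['obs_tcp']
    if z is None: return c+R@ray*f['range_z'][int(round(v)),int(round(u))]
    r=R@ray; return c+r*(z-c[2])/r[2]
E
python3 - <<'E'
from h import *
print(arm.get_obs())
for n in('scene','top','wrist'):
    f=grab(n,n+'0'); print(n,f['K'].round(1).tolist(),f['k1'])
E
```

```text
pics
{'time_s': 0.0, 'q': array([ 1.25808756,  0.32178554, -0.07007932,  1.45170208,  0.02263172,
        1.37078232, -0.05686923]), 'joint_velocities': array([ 0.0015431 ,  0.00050686, -0.0014542 , -0.00024316,  0.00181727,
       -0.00053311,  0.00024649]), 'tau': array([-7.36644488e-04, -4.93584538e+01, -3.82708590e-01, -3.14331365e+01,
        1.29311602e-02,  1.14062265e-02, -1.40485324e-05]), 'tcp_pos': array([ 0.20843744, -0.61512112,  0.24123417]), 'tool_rot': array([ 9.86673607e-01,  1.62709246e-01, -2.18701344e-04, -9.19670254e-04]), 'ft_force': array([0.18504819, 0.17241153, 0.24304247]), 'wrist_torque': array([ 0.01771373, -0.02607262, -0.06650552]), 'opening': 0.08512969112095482}
scene [[418.9, 0.0, 276.1], [0.0, 418.9, 210.2], [0.0, 0.0, 1.0]] -0.08316472803478935
top [[535.2, 0.0, 271.7], [0.0, 535.2, 208.0], [0.0, 0.0, 1.0]] -0.09024338832046457
wrist [[376.5, 0.0, 268.7], [0.0, 376.5, 206.5], [0.0, 0.0, 1.0]] -0.06275439282598208
```

View pics/top0.png

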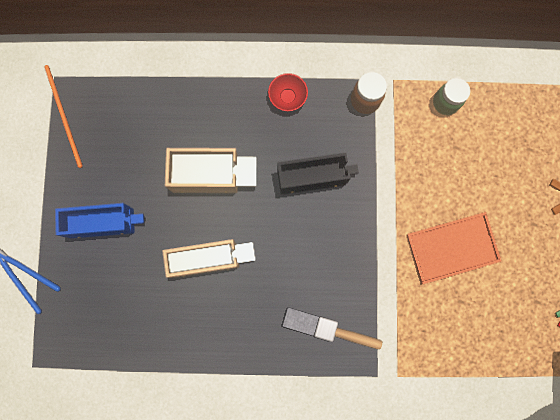

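View pics/scene0.png

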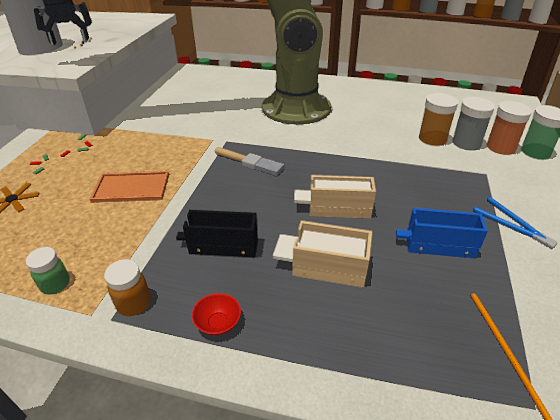

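View pics/wrist0.png

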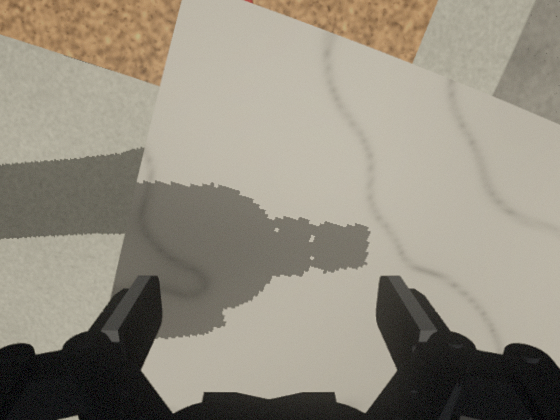

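The top view shows the narrow magazine at about (200,258) with its strip end at (244,253). The wide one is at (200,168), the tray at (453,249), and the black and blue decoys at (313,173) and (95,220). I'll enlarge the view and measure.

```bash
python3 - <<'E'
from h import *
f=load('top0')
im=f['pixels'][:,:,::-1]
a=cv2.resize(im[225:295,150:270],None,fx=6,fy=6,interpolation=cv2.INTER_CUBIC)
b=cv2.resize(im[200:300,390:520],None,fx=6,fy=6,interpolation=cv2.INTER_CUBIC)
cv2.imwrite('pics/ca.png',a);cv2.imwrite('pics/cb.png',b)
for n,u,v in[('mat',300,230),('stack',200,258),('strip',244,253),('tray',453,249),('wide',245,171),('cork',420,330),('bot',300,400)]: print(n,world(f,u,v).round(4))
print('cam',(-f['R'].T@f['t']).round(3))
w=load('wrist0');print(world(w,250,100).round(3),world(w,60,40).round(3))
E
```

```text
mat [0.5417 0.0072 0.0028]
stack [0.4773 0.2004 0.073 ]
strip [0.4903 0.1184 0.0416]
tray [ 0.5071 -0.3061  0.0089]
wide [0.6549 0.1206 0.0421]
cork [ 0.343  -0.2376  0.0014]
bot [0.2027 0.0028 0.0028]
cam [0.429 0.052 1.095]
[ 0.272 -0.584  0.184] [ 0.26 -0.39 -0.  ]
```

View pics/ca.png

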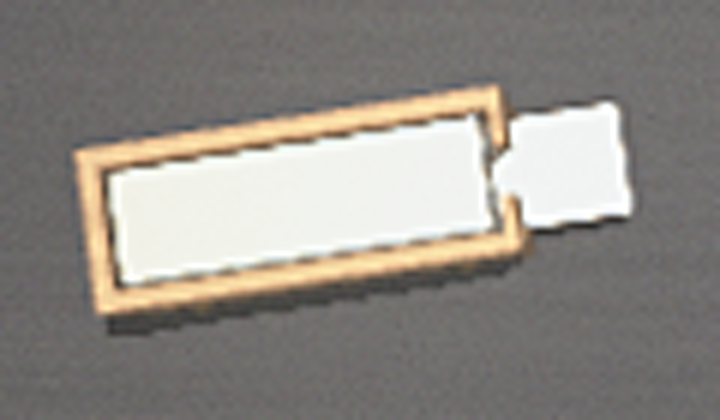

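View pics/cb.png

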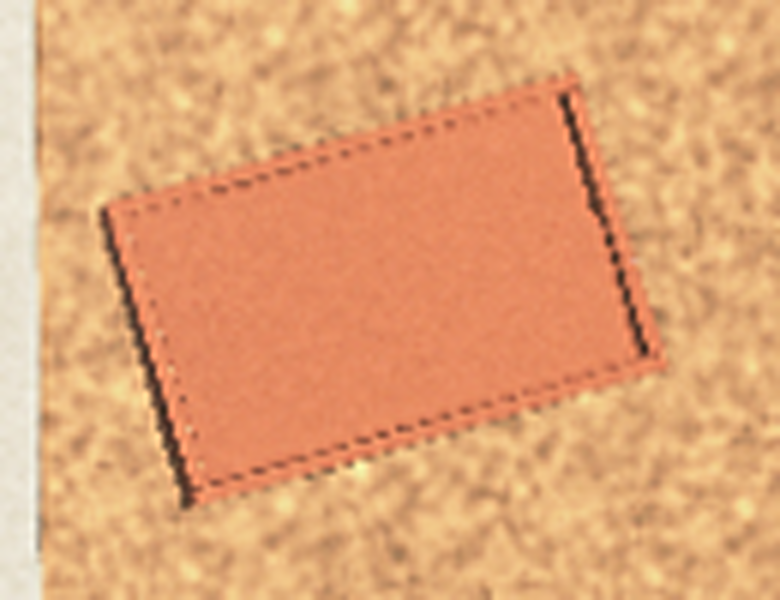

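```bash
python3 - <<'E'
from h import *
f=load('top0')
def rd(pts,ox,oy,z): return np.array([world(f,(x+.5)/6-.5+ox,(y+.5)/6-.5+oy,z) for x,y in pts])
def rep(n,P):
    c=P.mean(0); e=[np.linalg.norm(P[(i+1)%len(P)]-P[i]).round(4) for i in range(len(P))]
    print(n,c.round(4),e,[np.degrees(np.arctan2(*(P[j]-P[i])[[1,0]])).round(2) for i,j in((0,1),(3,2),(0,3),(1,2))]); 
rep('mag',rd([(75,150),(500,87),(527,245),(97,315)],150,225,.076))
rep('tray',rd([(102,208),(575,75),(665,368),(187,503)],390,200,.012))
S=rd([(617,102),(632,213)],150,225,.04); print(S.round(4),S.mean(0),np.linalg.norm(S[0]-S[1]))
o=arm.get_obs();print(Ro.from_quat(o['tool_rot']).as_matrix().round(3))
E
```

```text
mag [0.4776 0.201  0.076 ] [np.float64(0.1373), np.float64(0.0509), np.float64(0.1383), np.float64(0.053)] [np.float64(-80.47), np.float64(-79.61), np.float64(-169.85), np.float64(-168.74)]
tray [ 0.5099 -0.3066  0.012 ] [np.float64(0.1725), np.float64(0.1041), np.float64(0.1726), np.float64(0.1029)] [np.float64(-73.73), np.float64(-74.14), np.float64(-164.48), np.float64(-164.41)]
[[0.5133 0.1024 0.04  ]
 [0.4769 0.0966 0.04  ]] [0.49508397 0.09952334 0.04      ] 0.03682280606692105
[[ 0.947  0.321 -0.001]
 [ 0.321 -0.947  0.001]
 [-0.    -0.002 -1.   ]]
```

```bash
cat >> h.py <<'E'
def delta(target,xang):
    """tool-frame shift cm and turn deg from present measured pose; xang = wanted heading of tool x (deg)"""
    o=arm.get_obs();R=Ro.from_quat(o['tool_rot']).as_matrix();s=R.T@(np.array(target)-o['tcp_pos'])*100
    a=np.degrees(np.arctan2(R[1,0],R[0,0])); t=-(xang-a); t=(t+180)%360-180
    print('shift cm',s.round(2),'turn',t.round(2),'now',o['tcp_pos'].round(4),a.round(2),'open',o['opening'],'q',o['q'].round(2),'F',o['ft_force'].round(1),'t',o['time_s'])
E
python3 - <<'E'
from h import *
print(load('wrist0')['hand_eye'].round(4))
delta([.50,-.30,.25],59)
E
```

```text
[[ 4.000e-04 -9.515e-01 -3.077e-01  7.720e-02]
 [ 1.000e+00  6.000e-04 -5.000e-04  4.000e-04]
 [ 6.000e-04 -3.077e-01  9.515e-01 -1.313e-01]
 [ 0.000e+00  0.000e+00  0.000e+00  1.000e+00]]
shift cm [ 37.73 -20.5   -0.83] turn -40.27 now [ 0.2085 -0.6152  0.2415] 18.73 open 0.08513684937183827 q [ 1.26  0.32 -0.07  1.45  0.02  1.37 -0.06] F [-0.1  0.3  0.9] t 0.15
```

```bash
python3 -m creep '[[[9,-5,-0.8,-10,-0.13],[19,-10,-0.8,-20,-0.13],[28,-15,-0.8,-30,-0.13],[37.7,-20.5,-0.8,-40,-0.13],[37.7,-20.5,-0.8,-40,-0.13],[37.7,-20.5,-0.8,-40,-0.13],[37.7,-20.5,-0.8,-40,-0.13],[37.7,-20.5,-0.8,-40,-0.13],[37.7,-20.5,-0.8,-40,-0.13],[37.7,-20.5,-0.8,-40,-0.13],[37.7,-20.5,-0.8,-40,-0.13],[37.7,-20.5,-0.8,-40,-0.13],[37.7,-20.5,-0.8,-40,-0.13],[37.7,-20.5,-0.8,-40,-0.13]]]' 80
python3 - <<'E'
from h import *
grab('wrist','wrist1')
delta([.4905,.112,.15],100)
E
```

```text
time_s: 1.55
tcp_pos: [0.499, -0.3017, 0.2502]
tool_rot: [0.872, 0.489, -0.0, 0.0]
ft_force: [0.3, 0.2, 1.3]
opening: 0.0372
shift cm [ 34.85 -22.28  10.02] turn -41.39 now [ 0.4992 -0.3015  0.2503] 58.61 open 0.037306933659029935 q [ 0.86  0.2  -0.41  1.6   0.08  1.36 -0.11] F [-0.1  0.2  0.7] t 1.6
```

View pics/wrist1.png

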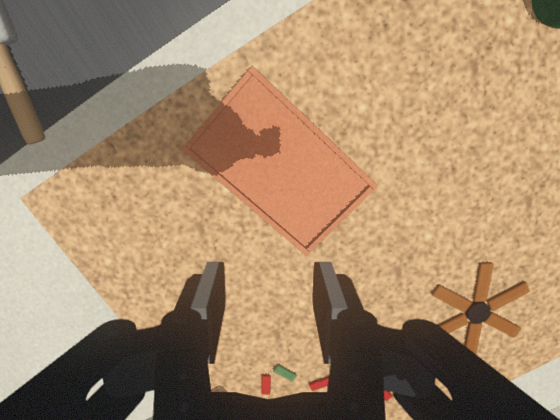

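Fingers are closed to 37 mm, with tips at about (215,264) and (323,264). The tray corners are at (252,67), (374,184), (306,253) and (187,149). I'll measure the tip depth and cross-check the tray.

```bash
python3 - <<'E'
from h import *
f=load('wrist1');W=Ro.from_quat(f['obs_q']).as_matrix()
for u,v in[(215,266),(222,266),(218,270),(323,266),(316,266),(320,270),(220,300),(214,340)]:
    print(u,v,((W.T@(world(f,u,v)-f['obs_tcp']))*1000).round(1))
P=np.array([world(f,*p,.012) for p in[(252,67),(374,184),(306,253),(187,149)]])
print(P.mean(0).round(4),P.round(4).tolist())
print([np.linalg.norm(P[i]-P[i-1]).round(4) for i in range(4)], [np.degrees(np.arctan2(*(P[i]-P[j])[[1,0]])) for i,j in((1,0),(2,3))])
E
```

```text
215 266 [  9.7 -21.8   1.9]
222 266 [  8.1 -19.5   5.1]
218 270 [  9.5 -20.2  -1.2]
323 266 [ 9.7 20.7  1.9]
316 266 [10.  17.8  1.5]
320 270 [ 9.6 19.1 -1.1]
220 300 [ -1.4 -19.4  -5. ]
214 340 [ -4.1 -19.1 -25.6]
[ 0.509 -0.308  0.012] [[0.534, -0.2128, 0.012], [0.5802, -0.3723, 0.012], [0.4832, -0.4029, 0.012], [0.4385, -0.2442, 0.012]]
[np.float64(0.1005), np.float64(0.1661), np.float64(0.1018), np.float64(0.1649)] [np.float64(-73.81882002896239), np.float64(-74.27010703844024)]
```

```bash
python3 - <<'E'
from h import *
f=load('wrist1');W=Ro.from_quat(f['obs_q']).as_matrix()
for u in(210,214,218,222,226):
    print(u,[(v,*((W.T@(world(f,u,v)-f['obs_tcp']))*1000).round(1)[[0,2]].tolist()) for v in range(260,272,1) if f['range_z'][v,u]<.2])
E
```

```text
210 [(262, 9.7, 5.3), (263, 9.2, 5.5), (264, 9.4, 4.2), (265, 9.8, 2.6), (266, 9.5, 2.2), (267, 9.9, 0.6), (268, 8.8, 1.8), (269, 9.7, -0.6), (270, 8.8, 0.2), (271, 9.4, -1.8)]
214 [(262, 9.4, 6.1), (263, 10.2, 3.6), (264, 9.5, 4.0), (265, 9.7, 2.7), (266, 9.4, 2.4), (267, 9.6, 1.3), (268, 9.9, -0.2), (269, 9.7, -0.7), (270, 9.6, -1.3), (271, 9.5, -1.9)]
218 [(262, 9.8, 5.2), (263, 9.7, 4.6), (264, 9.8, 3.5), (265, 9.5, 3.2), (266, 9.7, 2.0), (267, 9.8, 1.0), (268, 9.7, 0.1), (269, 9.6, -0.5), (270, 9.5, -1.2), (271, 9.3, -1.5)]
222 [(262, 9.7, 5.5), (263, 9.4, 5.2), (264, 9.0, 5.0), (265, 8.6, 5.0), (266, 8.1, 5.1), (267, 7.4, 5.7), (268, 7.4, 4.7), (269, 7.1, 4.4), (270, 6.8, 4.1), (271, 6.4, 4.1)]
226 []
```

```bash
python3 - <<'E'
from h import *
delta([.4940,.1084,.15],100)
E
```

```text
shift cm [ 34.72 -21.79  10.02] turn -41.39 now [ 0.4992 -0.3015  0.2503] 58.61 open 0.037306933659029935 q [ 0.86  0.2  -0.41  1.6   0.08  1.36 -0.11] F [-0.1  0.2  0.7] t 1.6
```

```bash
python3 -m creep '[[[4,-2.5,0,-5,0.5],[8,-5,0,-10,0.5],[12,-7.5,0,-15,0.5],[16,-10,0,-20,0.5],[20,-12.5,0,-25,0.5],[24,-15,2,-30,0.5],[28,-17.5,4,-35,0.5],[32,-20,7,-41.4,0.5],[34.7,-21.8,10,-41.4,0.5],[34.7,-21.8,10,-41.4,0.5],[34.7,-21.8,10,-41.4,0.5],[34.7,-21.8,10,-41.4,0.5],[34.7,-21.8,10,-41.4,0.5],[34.7,-21.8,10,-41.4,0.5],[34.7,-21.8,10,-41.4,0.5],[34.7,-21.8,10,-41.4,0.5]]]' 80
python3 - <<'E'
from h import *
grab('wrist','wrist2')
delta([.4940,.1084,.038],100)
E
```

```text
time_s: 3.2
tcp_pos: [0.494, 0.1088, 0.1506]
tool_rot: [0.642, 0.766, 0.0, 0.0]
ft_force: [0.1, 0.1, 0.7]
opening: 0.0642
shift cm [-0.06  0.   11.25] turn 0.09 now [0.4938 0.109  0.1505] 100.09 open 0.06424237375859511 q [ 0.47  0.14 -0.79  1.9   0.11  1.14 -0.18] F [0.6 0.3 0.2] t 3.25
```

View pics/wrist2.png

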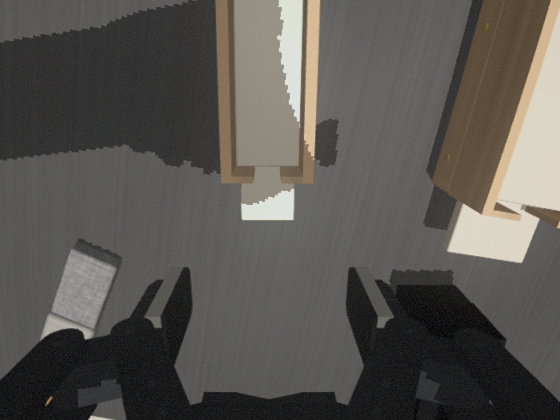

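Good view: the strip end has corners at about (242,220) and (294,220), and the magazine top front edge runs from (221,183) to (313,183).

```bash
python3 - <<'E'
from h import *
f=load('wrist2');W=Ro.from_quat(f['obs_q']).as_matrix()
for n,u,v,z in[('e1',242,220,.04),('e2',294,220,.04),('m1',221,183,.076),('m2',313,183,.076),('s1',241,193,.04),('s2',294,193,.04)]:
    print(n,((W.T@(world(f,u,v,z)-f['obs_tcp']))*1000).round(1),world(f,u,v-2)[2])
E
```

```text
e1 [ -9.5 -19.7 110.6] 0.03870239966168823
e2 [ -9.5  15.8 110.6] 0.0003797318456970622
m1 [ 25.7 -28.4  74.6] 0.07656553222031948
m2 [25.7 23.5 74.6] 0.0012813892129563964
s1 [  9.6 -20.  110.6] 0.03979269048511874
s2 [  9.7  15.4 110.6] 0.000982529784978814
```

```bash
python3 -m creep '[[[0.1,-0.15,3,0,0.4],[0.1,-0.15,6,0,0.4],[0.1,-0.15,8.5,0,0.4],[0.1,-0.15,10,0,0.4],[0.1,-0.15,11.2,0,0.4],[0.1,-0.15,11.2,0,0.4],[0.1,-0.15,11.2,0,0.4],[0.1,-0.15,11.2,0,0.4]]]' 80
python3 - <<'E'
from h import *
grab('wrist','wrist3')
delta([.4940,.1084,.038],100)
E
```

```text
time_s: 4.05
tcp_pos: [0.493, 0.1102, 0.0394]
tool_rot: [0.642, 0.767, 0.001, 0.001]
ft_force: [-0.0, -0.2, 0.2]
opening: 0.0596
shift cm [-0.19  0.07  0.14] turn 0.12 now [0.493  0.1102 0.0394] 100.12 open 0.05979836852520784 q [ 0.4   0.3  -0.75  2.    0.26  0.93 -0.3 ] F [0.5 0.5 0.1] t 4.1
```

View pics/wrist3.png

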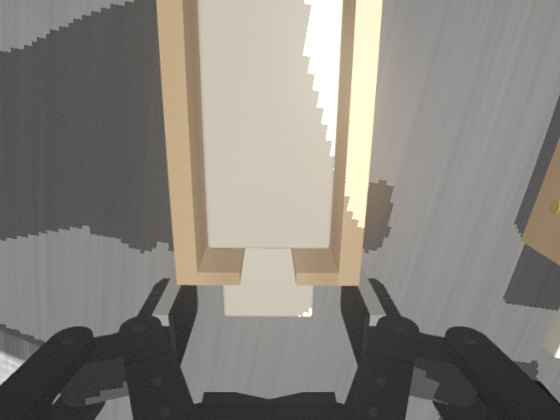

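The strip end (223–312, y≈316) is centred between the fingers (178 and 355). I'll close.

```bash
python3 -m creep '[[[0,0,0.1,0,0.2],[0,0,0.1,0,0],[0,0,0.1,0,-0.4],[0,0,0.1,0,-0.6],[0,0,0.1,0,-0.6],[0,0,0.1,0,-0.6],[0,0,0.1,0,-0.6],[0,0,0.1,0,-0.6]]]' 80
python3 - <<'E'
from h import *
grab('wrist','wrist4')
delta([.4940,.1084,.038],100)
E
```

```text
time_s: 4.9
tcp_pos: [0.4924, 0.11, 0.038]
tool_rot: [0.642, 0.767, -0.0, 0.0]
ft_force: [-0.8, -0.1, 4.7]
opening: 0.0336
shift cm [-0.18  0.13  0.01] turn 0.13 now [0.4924 0.11   0.038 ] 100.13 open 0.03365475047824432 q [ 0.4   0.31 -0.75  2.    0.26  0.93 -0.3 ] F [-1.8 -0.7  5.4] t 4.95
```

View pics/wrist4.png

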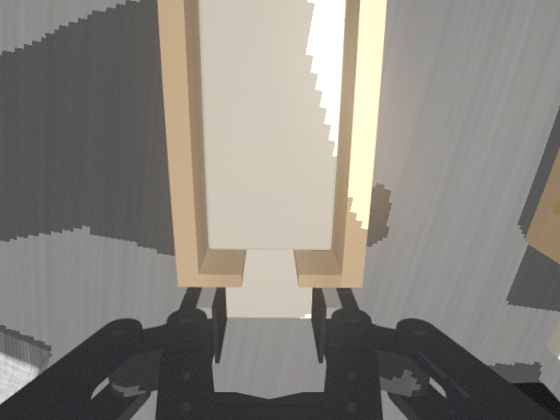

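Gripped: the fingers stalled at 34 mm on the strip. Next I'll pull straight along tool −x.

```bash
python3 -m creep '[[[-0.4,0,0,0,-0.6],[-1,0,0,0,-0.6],[-1.7,0,0,0,-0.6],[-2.4,0,0,0,-0.6],[-3.1,0,0,0,-0.6],[-3.8,0,0,0,-0.6],[-4.5,0,0,0,-0.6],[-5.2,0,0,0,-0.6],[-5.9,0,0,0,-0.6],[-6.6,0,0,0,-0.6],[-7.3,0,0,0,-0.6],[-8,0,0,0,-0.6],[-8.7,0,0,0,-0.6],[-9.4,0,0,0,-0.6],[-10.1,0,0,0,-0.6],[-10.8,0,0,0,-0.6],[-11.5,0,0,0,-0.6],[-12,0,0,0,-0.6],[-12,0,0,0,-0.6],[-12,0,0,0,-0.6]]]' 80
python3 - <<'E'
from h import *
grab('wrist','wrist5');grab('top','top5');f=grab('scene','scene5')
cv2.imwrite('pics/s5c.png',cv2.resize(f['pixels'][150:290,180:400,::-1],None,fx=3,fy=3))
delta([.4940,.1084,.038],100)
E
```

```text
time_s: 6.95
tcp_pos: [0.5129, -0.0082, 0.0371]
tool_rot: [0.642, 0.767, -0.0, -0.0]
ft_force: [0.4, 0.1, -1.3]
opening: 0.0338
shift cm [11.77  0.17 -0.07] turn 0.16 now [ 0.5131 -0.0078  0.0373] 100.16 open 0.033619163767798006 q [ 0.58  0.31 -0.69  1.98  0.25  0.93 -0.06] F [ 0.6 -0.8 -0.6] t 7.1
```

View pics/wrist5.png

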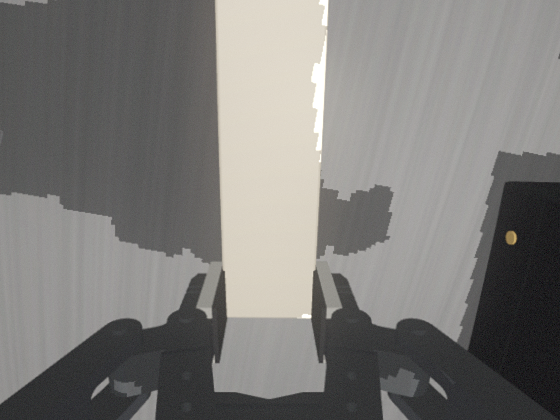

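View pics/s5c.png

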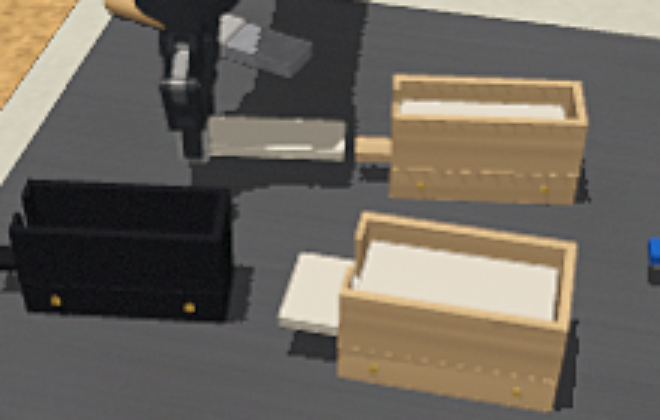

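The strip is clear: it is in the gripper from end y≈317, and the empty tongue is visible in the scene view. I'll measure its tilt and offset relative to the tool, and the stack height.

```bash
python3 - <<'E'
from h import *
f=load('wrist5');W=Ro.from_quat(f['obs_q']).as_matrix()
T=lambda p:((W.T@(p-f['obs_tcp']))*1000).round(1)
for u,v in[(270,310),(270,280),(270,230),(270,150),(270,80),(270,20),(270,2),(228,230),(312,230)]: print(u,v,T(world(f,u,v)))
print('end',T(world(f,270,317,.04)),T(world(f,270,317,.042)))
t=load('top5');t0=load('top0')
for x,y in((200,258),(190,259),(215,256)): print(world(t0,x,y)[2],world(t,x,y)[2])
im=t['pixels'][225:325,150:320,::-1]; cv2.imwrite('pics/t5c.png',cv2.resize(im,None,fx=4,fy=4,interpolation=cv2.INTER_CUBIC))
delta([.5,-.1,.12],106)
E
```

```text
270 310 [-6.5 -0.9 -2.6]
270 280 [ 6.9 -0.9 -2.6]
270 230 [27.1 -0.9 -1.6]
270 150 [56.7 -1.  -1.3]
270 80 [79.9 -1.  -1.2]
270 20 [98.2 -1.  -1.9]
270 2 [103.6  -1.   -1.5]
228 230 [ 27.  -16.5  -1.4]
312 230 [27.1 14.6 -1.5]
end [-9.5 -0.9 -2.9] [-8.2 -0.9 -4.9]
0.07297800087664252 0.062086500142143564
0.0711908193953028 0.06019833540336106
0.07404196621984993 0.0643961593847171
shift cm [-8.85 -2.91 -8.27] turn -5.84 now [ 0.5131 -0.0078  0.0373] 100.16 open 0.033619163767798006 q [ 0.58  0.31 -0.69  1.98  0.25  0.93 -0.06] F [ 0.6 -0.8 -0.6] t 7.1
```

View pics/t5c.png

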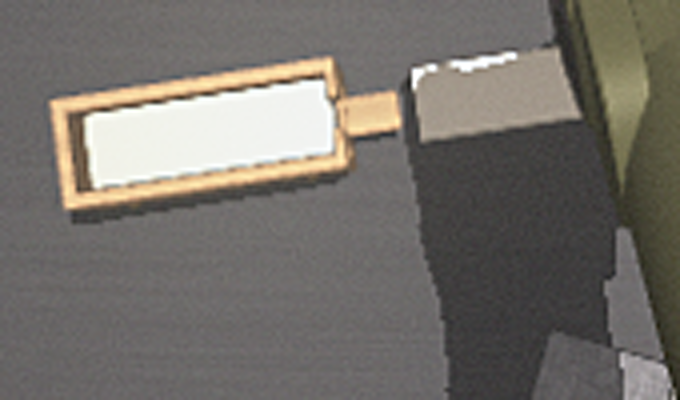

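The strip is level and held. Its centre is about 51 mm along tool +x, and the remaining stack has sunk 10 mm.

```bash
python3 - <<'E'
from h import *
delta([.5245,-.3557,.08],106)
E
```

```text
shift cm [-34.45  -5.01  -4.27] turn -5.84 now [ 0.5131 -0.0078  0.0373] 100.16 open 0.033619163767798006 q [ 0.58  0.31 -0.69  1.98  0.25  0.93 -0.06] F [ 0.6 -0.8 -0.6] t 7.1
```

```bash
python3 -m creep '[[[0,0,-1,0,-0.6],[0,0,-2.5,0,-0.6],[-1,-0.2,-4,0,-0.6],[-2.5,-0.4,-6,0,-0.6],[-4.5,-0.7,-7,-1,-0.6],[-7,-1,-7,-1.5,-0.6],[-9.5,-1.4,-7,-2,-0.6],[-12,-1.8,-7,-2.5,-0.6],[-14.5,-2.1,-7,-3,-0.6],[-17,-2.5,-7,-3.5,-0.6],[-19.5,-2.9,-7,-4,-0.6],[-22,-3.2,-7,-4.5,-0.6],[-24.5,-3.6,-7,-5,-0.6],[-27,-4,-7,-5.8,-0.6],[-29.5,-4.3,-7,-5.8,-0.6],[-31.5,-4.6,-7,-5.8,-0.6],[-33,-4.8,-6.5,-5.8,-0.6],[-34,-5,-5.5,-5.8,-0.6],[-34.4,-5,-4.3,-5.8,-0.6],[-34.4,-5,-4.3,-5.8,-0.6]]]' 80
python3 -m creep '[[[0,0,0,0,-0.6],[0,0,0,0,-0.6]]]' 80
python3 - <<'E'
from h import *
grab('wrist','wrist6');grab('top','top6')
delta([.5245,-.3557,.0133],106)
E
```

```text
time_s: 9.1
tcp_pos: [0.5229, -0.3543, 0.0774]
tool_rot: [0.602, 0.798, 0.0, -0.003]
ft_force: [0.4, 0.8, -0.6]
opening: 0.0334
time_s: 9.3
tcp_pos: [0.525, -0.3543, 0.0805]
tool_rot: [0.602, 0.799, 0.0, 0.0]
ft_force: [0.1, 0.6, -0.2]
opening: 0.0339
shift cm [-0.07 -0.07  6.76] turn -0.0 now [ 0.525  -0.3548  0.0809] 106.0 open 0.03379497014364502 q [ 0.96  0.46 -0.52  1.66  0.25  1.09  0.65] F [ 0.7  0.  -1.7] t 9.4
```

View pics/wrist6.png

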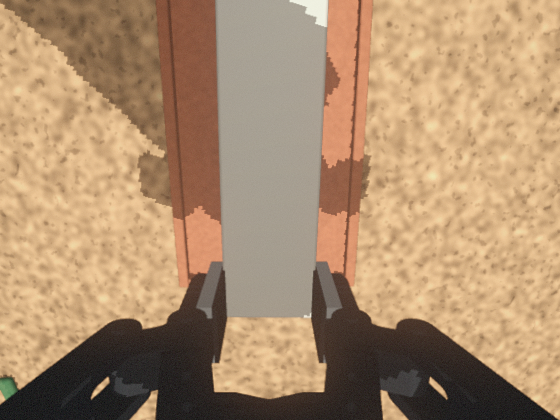

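View pics/top6.png

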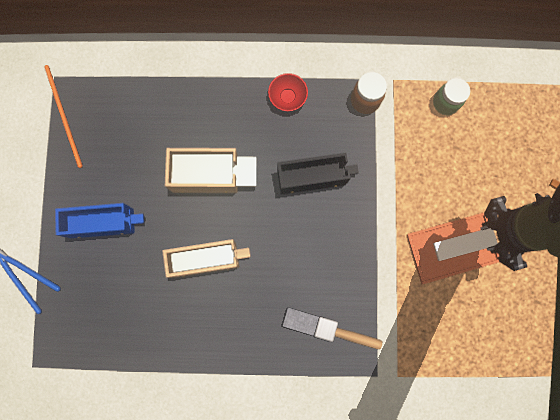

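The strip is parallel to the tray and laterally centred. The tray's near edge runs from (181,286) to (356,285). I'll check its distance in the tool frame.

```bash
python3 - <<'E'
from h import *
f=load('wrist6');W=Ro.from_quat(f['obs_q']).as_matrix()
T=lambda p:((W.T@(p-f['obs_tcp']))*1000).round(1)
print(T(world(f,181,286,.012)),T(world(f,356,285,.012)),T(world(f,160,0,.012)),T(world(f,373,0,.012)))
print('end',T(world(f,270,317,.083)),[T(world(f,270,v)) for v in(310,230,150,50,5)])
E
```

```text
[-36.4 -54.3  68.5] [-35.7  51.   68.5] [118.9 -54.2  68.5] [118.9  48.9  68.6]
end [-9.6 -0.9 -2.5] [array([-6.9, -0.9, -1.8]), array([27.5, -1. , -2.1]), array([56.9, -1. , -1.2]), array([89.4, -1.1, -1.7]), array([102.9,  -1.1,  -1.1])]
```

The strip centre (51,−1 mm) is over the tray centre (50,−2 mm). I'll lower it gently.

```bash
python3 -m creep '[[[0,0,1.5,0,-0.6],[0,-0.1,3,0,-0.6],[0,-0.1,4.3,0,-0.6],[0,-0.1,5.3,0,-0.6],[0,-0.1,6,0,-0.6],[0,-0.1,6.3,0,-0.6],[0,-0.1,6.4,0,-0.6],[0,-0.1,6.5,0,-0.6],[0,-0.1,6.5,0,-0.6],[0,-0.1,6.5,0,-0.6]]]' 80
```

```text
time_s: 10.4
tcp_pos: [0.5233, -0.3556, 0.0166]
tool_rot: [0.602, 0.798, -0.0, -0.0]
ft_force: [-3.8, 1.2, 6.3]
opening: 0.0336
```

```bash
python3 - <<'E'
from h import *
f=grab('wrist','wrist7');W=Ro.from_quat(f['obs_q']).as_matrix()
for v in(310,280,230,150,50,5):print(world(f,270,v).round(4))
delta([.5245,-.3557,.0133],106)
f=grab('scene','scene7');cv2.imwrite('pics/s7c.png',cv2.resize(f['pixels'][120:240,50:230,::-1],None,fx=4,fy=4))
E
```

```text
[ 0.5245 -0.3632  0.0172]
[ 0.5206 -0.3496  0.0183]
[ 0.515  -0.3298  0.0178]
[ 0.5067 -0.3012  0.0181]
[ 0.4978 -0.2701  0.0193]
[ 0.4941 -0.2572  0.0186]
shift cm [-0.04  0.11  0.33] turn -0.07 now [ 0.5233 -0.3556  0.0166] 105.93 open 0.034091712026207525 q [ 0.94  0.53 -0.49  1.7   0.29  0.98  0.62] F [-3.   2.1  6.3] t 10.45
```

View pics/s7c.png

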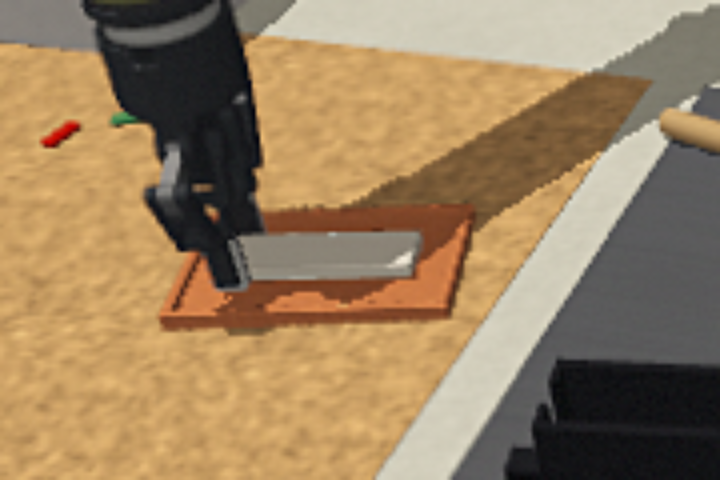

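View pics/wrist7.png

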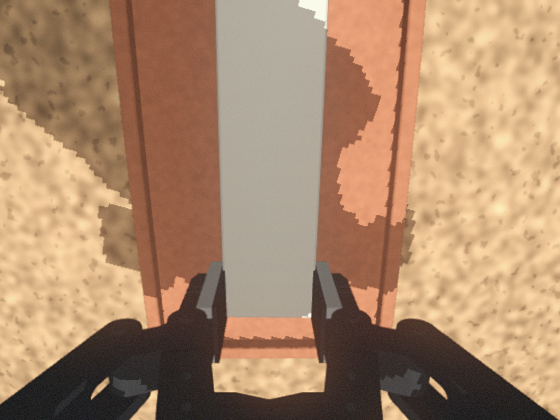

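The strip top reads about 18 mm (16 mm if seated) with light contact of about 6 N, so it is within 2 mm of the floor. I'll release with a small opening, then rise.

```bash
python3 -m creep '[[[0,0,0,0,-0.15],[0,0,0,0,-0.1],[0,0,0,0,0],[0,0,0,0,0.1],[0,0,0,0,0.2],[0,0,0,0,0.2],[0,0,0,0,0.2],[0,0,-0.5,0,0.2],[0,0,-1.5,0,0.2],[0,0,-3,0,0.2],[0,0,-6,0,0.2],[0,0,-9,0,0.2],[0,0,-12,0,0.2],[0,0,-15,0,0.2],[0,0,-15,0,0.2],[0,0,-15,0,0.2],[0,0,-15,0,0.2]]]' 
python3 - <<'E'
from h import *
f=grab('wrist','wrist8');f=grab('top','top8')
cv2.imwrite('pics/t8c.png',cv2.resize(f['pixels'][200:300,390:520,::-1],None,fx=6,fy=6,interpolation=cv2.INTER_CUBIC))
delta([.5245,-.3557,.2],106)
E
```

```text
time_s: 12.2
tcp_pos: [0.5229, -0.3556, 0.165]
tool_rot: [0.602, 0.798, -0.0, -0.0]
ft_force: [0.1, -0.8, -0.2]
opening: 0.0513
shift cm [-0.06  0.16 -3.58] turn -0.08 now [ 0.5227 -0.3555  0.1642] 105.92 open 0.050896838426969335 q [ 0.98  0.38 -0.54  1.58  0.2   1.24  0.69] F [ 0.  -0.1  0.4] t 12.3
```

View pics/wrist8.png

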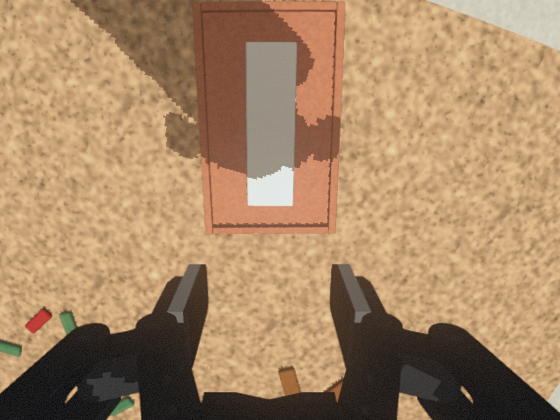

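View pics/t8c.png

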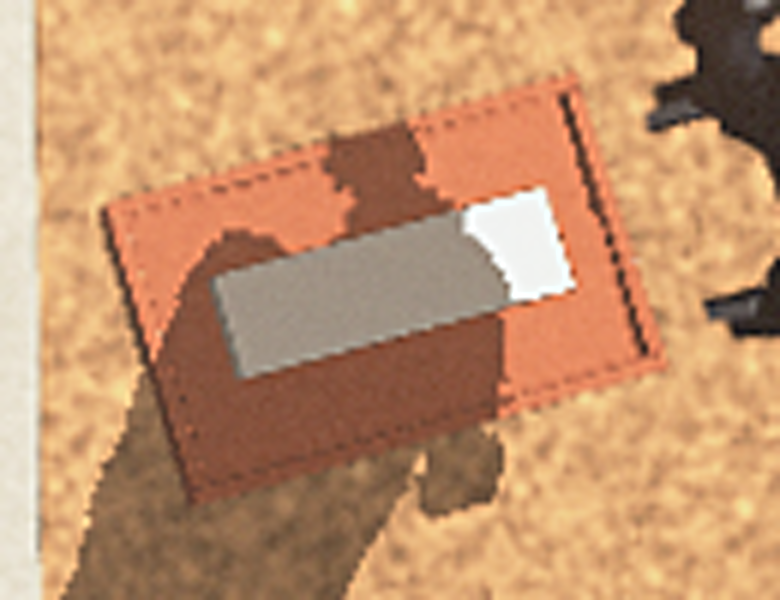

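The strip lies parallel in the tray, its centre (394,283) against the tray's (382,289) in the crop, about 2–3 mm off. I'll check depth flatness and the stack, then hand in.

```bash
python3 - <<'E'
from h import *
f=load('wrist8')
for p in[(252,48),(290,48),(270,120),(252,200),(288,200),(220,60),(320,200)]: print(p,world(f,*p).round(4))
t=load('top8')
for x,y in((200,258),(190,259),(215,256)): print(world(t,x,y)[2])
E
```

```text
(252, 48) [ 0.4815 -0.2594  0.0165]
(290, 48) [ 0.5069 -0.252   0.0157]
(270, 120) [ 0.5072 -0.3035  0.016 ]
(252, 200) [ 0.5106 -0.3659  0.0162]
(288, 200) [ 0.5375 -0.3584  0.0158]
(220, 60) [ 0.4605 -0.2728  0.0054]
(320, 200) [ 0.5636 -0.3539  0.0063]
0.06136547916333779
0.061997455097194676
0.06283522365233396
```

```bash
python3 - <<'E'
from h import *
print(arm.job_done())
E
```

```text
the job is handed in; nothing more can be done
None
```

I pulled the bottom narrow strip straight out, set it down in the kiln tray, let go, backed off 15 cm and handed the job in at about 12.3 s of the 42 s allowed. No verdict was reported.

**Strip:** the depth readings put its top at 15.7–16.5 mm at all five points checked, so it lies flat on the 6 mm tray floor. It is parallel to the tray and about 2–3 mm off its centre.

**Stack:** the top of the remaining stack dropped about 10 mm, from roughly 73 to 62 mm, and it stayed inside the magazine. It sits slightly towards the slot. I judged that only from the picture, but it looked well inside the 30 mm limit.

**Readings that disagreed:**
- **Protrusion:** I measured the strip sticking out about 35 mm against the stated 37–42 mm.
- **Fingertips:** they measured about 5.5 mm ahead of the TCP with the gripper partly closed, against the stated 11 mm.
- **Calibration:** the top and wrist cameras differed by about 2 mm on the magazine.
- **Set-down:** there was a light contact of about 6 N as I lowered the strip. Its top then read about 18 mm, so it settled up to 2 mm when released.

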